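# Clear the bottle and tape aside, sort the brackets behind, put them back

## Robot

A 6-joint arm with a two-finger parallel gripper is mounted at the origin on a cart in front of the work surface, level with it; the furniture and walls round the work are solid. World frame = base frame: x ahead of the robot, y to its left, z up, the work surface at z = 0. Lengths are in m, angles in rad, forces in N, time in s.
With the tool pointing down it reaches from about 0.35 to 0.8 m from the base axis. Payload 7.3 kg.
Tool frame: the origin (TCP) lies between the finger pads; the fingertips stand 25 mm ahead of it and the grasp point (between the pads) lies 6 mm ahead of it (r.tip_extent is the distance from the TCP to the fingertips, in m); z points along the fingers, y is the line along which they close (so a half turn about z gives the same grasp; the last joint's range is limited). The gripper opens to 85 mm and grips with 20 to 120 N. Pads are 22 mm wide; open, the fingers measure 114 mm over their backs; the gripper's body (76 mm by 85 mm) begins 54 mm behind the grasp point. The pads swing forward as they close: fully open they stand 13 mm farther back than shut.
Start: joints at [-1.286, 0.342, 1.524, -0, 1.275, -0.146], TCP at [0.219, -0.477, 0.256] pointing down, gripper open.
Joint ranges: [-2.53, 2.53], [-0.77, 2.02], [0.04, 2.7], [-1, 4.14], [0.28, 2.66], [-3.11, 3.11]. Speed limits (rad/s): [2.57, 2.57, 3.14, 3.14, 3.14, 3.14].

## Interface

Orientations are given as a unit quaternion [x, y, z, w].
In Python, from workcell import r, command_gripper, optics gives the robot as it stands. The module is installed in compiled form; this text tells all that it offers. Calls block until the motion is done:
- r.reach(position, orientation): joint-space move of the TCP to a pose.
- r.move_straight(position, orientation=None, speed=0.15, max_force=None): straight line of the TCP; orientation=None keeps the orientation; speed is the mean speed in m/s. With max_force (N) it stops when the force on the tool has changed by that much, and returns True; else False.
- r.movej(angles): joint-space move.
- command_gripper(opening, force=None): finger opening in m; force is the grip in N (None keeps the last); returns when the fingers have stopped.
- r.hold(seconds).
- r.solve_ik(position, orientation): joint angles nearest the present ones, or None.
- r.read_state(): the state.
- optics.get_image(name): name is "side" or "top"; returns (picture, depth): 480x640x3 uint8, red, green, blue; 480x640 float32, m along the optical axis (not along the pixel's ray), 0 where there is no reading.
- optics.camera_model(name): a dict with "K" (3x3 intrinsics, pixels), "R" (3x3) and "t" (3): a world point X has camera coordinates R X + t. Camera axes: x right, y down, z forward; pixel columns grow to the right and rows downward; lengths in m; the calibration is good to about 2 mm. A picture is of the moment at which its call begins. camera_model takes no time and is no camera call.
A pose or a line that the arm cannot do raises r.PlanningError and nothing moves.
- r.finish_job(): hands the job in; it is judged then, once.
The state is a dict: "time_s": time; "joint_positions": joint angles; "dq": joint speeds; "tau": joint torques, N m; "eef_pos": TCP position; "eef_rot": TCP orientation; "contact_force": force on the tool from outside, world axes, zero at the start; "torque": the same for the moment, N m; "grip_width": finger opening in m; "grip_force": force on a finger pad.
Only numpy, scipy, OpenCV 4.12 (cv2) and the standard library are available. Lean on these libraries where they do the work, as an engineer would, in place of code of your own. Each camera call takes 0.05 s, during which the arm holds its last target. There are 200 camera calls.

## Task

The glue bottle and the pocket tape stand in the way of two mirror-image steel corner brackets on the plywood board: first set both of them aside, standing on the grey mat, while the brackets stay where they are. Then set the left-hand bracket down flat in the round dish and the right-hand bracket in the oblong tray, the same side up as they stand now, and only after that stand the glue bottle back on the middle of its round cork coaster and the pocket tape back on the middle of its black rubber pad, lengthwise along it. Keep the bottle upright all the time and leave the paint pot on the board where it is.

Things in the scene. Friction and masses are not known exactly. Their poses are not given: they have to be found in the camera images.
- glue_bottle: white glue bottle with red nozzle cap, 104 mm tall, standing upright on its coaster at the front of the board. Round body 34 mm across up to 68 mm high; above that the neck and cap, 20 mm across, from 68 to 104 mm. 45 g. Origin: centre of the underside, z up.
- pocket_tape: yellow pocket tape measure standing on its base on its rubber pad, 48 mm high, 26 mm thick (x) and 64 mm long (y): the case reaches from y -24 to +32 mm, the rest is the low metal end hook. 140 g. Origin: centre of the underside, z up. Grip it across its thickness.
- bracket_left: left-hand steel corner bracket, an L seen from above: with the long leg across in front of you and the short leg pointing away, the short leg is at the left end. Long leg 56 mm along y, 10 mm thick; short leg at its +y end reaches x = +25 mm, 10 mm thick; 28 mm high; 5 mm high gusset in the inner corner. 80 g. Origin: under the middle of the long leg; grip across x there.
- bracket_right: right-hand steel corner bracket, the mirror image of the left-hand one: the same sizes and origin, but the short leg (to +x) is at the -y end of the long leg: seen from above with the long leg across in front of you and the short leg pointing away, it is at the right end.
- cork_coaster: round cork coaster, 48 mm across, 3 mm thick, fixed on the board: the home of the glue bottle. Origin: centre of its underside.
- rubber_pad: black rubber pad, 40 mm (x) by 74 mm (y), 3 mm thick, fixed on the board: the home of the pocket tape, whose length lies along the pad's length (y), either way round. Origin: centre of its underside.
- side_mat: grey cloth-faced mat, 86 mm (x) by 130 mm (y), 3 mm thick, fixed on the table at its front edge: the side area where bottle and tape wait together. Origin: centre of its underside.
- round_dish: round aluminium dish, 92 mm across outside, 84 mm inside at the floor, wall 3 mm, 16 mm high, floor 3 mm thick, fixed on the table at its front edge: for the left-hand bracket. Origin: centre of its underside.
- oblong_tray: oblong open wooden tray, 84 mm (x) by 124 mm (y) outside, walls 3 mm, 16 mm high, floor 3 mm thick, fixed on the table at its front edge: for the right-hand bracket. Origin: centre of its underside.
- paint_pot: loose enamel pot, white screw cap, 33 mm across, 30 mm high, on the board between the brackets, slightly behind them. The board, 176 by 300 by 8 mm, lies on the rails, its top 22 mm above the table; a terminal strip at its right end and a screwdriver at its back are fixed. Origin: centre of its underside.
Things that resemble listed ones, but are neither listed nor needed, are in the scene too. Of the things that look like the glue_bottle, the larger one is meant.

How it is judged:
On the way, in this order (a step that is already met when the one before it is completed fails the run):
1. bottle and tape both stand on the grey mat while the brackets have not been taken yet (x of glue_bottle in the frame of side_mat between -0.043 and 0.043 m and y of glue_bottle in the frame of side_mat between -0.065 and 0.065 m and z of each of glue_bottle, pocket_tape in the frame of side_mat below 0.01 m and angle between each of glue_bottle, pocket_tape's own z axis and vertical below 0.2 rad and x of pocket_tape in the frame of side_mat between -0.043 and 0.043 m and y of pocket_tape in the frame of side_mat between -0.065 and 0.065 m and distance of each of bracket_left, bracket_right from where it was at the start of the episode below 0.025 m), for 0.2 s.
2. the left-hand bracket lies in the round dish and the right-hand one in the oblong tray, while bottle and tape still stand on the mat (horizontal distance between bracket_left and round_dish below 0.034 m and z of bracket_left in the frame of round_dish below 0.01 m and angle between each of bracket_left, bracket_right's own z axis and vertical below 0.15 rad and x of bracket_right in the frame of oblong_tray between -0.036 and 0.036 m and y of bracket_right in the frame of oblong_tray between -0.056 and 0.056 m and z of bracket_right in the frame of oblong_tray below 0.01 m and x of glue_bottle in the frame of side_mat between -0.043 and 0.043 m and y of glue_bottle in the frame of side_mat between -0.065 and 0.065 m and z of each of glue_bottle, pocket_tape in the frame of side_mat below 0.01 m and angle between each of glue_bottle, pocket_tape's own z axis and vertical below 0.2 rad and x of pocket_tape in the frame of side_mat between -0.043 and 0.043 m and y of pocket_tape in the frame of side_mat between -0.065 and 0.065 m), for 0.2 s.
At the end, for the whole second after the job is handed in: Left-hand bracket flat on the floor of the round dish, right-hand one flat in the oblong tray; bottle upright within 12 mm of the middle of its coaster, tape upright within 14 mm of the middle of its pad and within 15 degrees of its length; all released and at rest (horizontal distance between bracket_left and round_dish below 0.034 m and z of bracket_left in the frame of round_dish below 0.01 m and angle between each of bracket_left, bracket_right's own z axis and vertical below 0.15 rad and x of bracket_right in the frame of oblong_tray between -0.036 and 0.036 m and y of bracket_right in the frame of oblong_tray between -0.056 and 0.056 m and z of bracket_right in the frame of oblong_tray below 0.01 m and horizontal distance between glue_bottle and cork_coaster below 0.012 m and z of glue_bottle in the frame of cork_coaster below 0.008 m and angle between each of glue_bottle, pocket_tape's own z axis and vertical below 0.1 rad and horizontal distance between pocket_tape and rubber_pad below 0.014 m and z of pocket_tape in the frame of rubber_pad below 0.008 m and angle between the y axis of pocket_tape and the y axis of rubber_pad, either way round below 0.26 rad and linear speed of each of glue_bottle, pocket_tape, bracket_left, bracket_right below 0.02 m/s); the robot touches nothing.
It fails at once if the glue bottle tips over (more than 35 degrees) (angle between glue_bottle's own z axis and vertical above 0.6 rad).
It fails at once if the paint pot is moved more than 25 mm (distance of paint_pot from where it was at the start of the episode above 0.025 m).
It also fails if it takes over 141 s, if anything falls off the work surface, if the arm or the gripper's body presses on something with over 40 N, if the wrist force passes 120 N, or if a joint passes its speed limit or range.

## Working session

There is one attempt and no reset: what is moved stays moved. The work goes in short steps, each a Python script; the robot and the scene stay as the last script left them, time stands still between calls to the robot, and variables do not carry over. Pictures are saved under pics/ and viewed, at most 14 in all, crops included, and the job is handed in when it is done.

```bash
mkdir -p pics; python3 - <<'E'
from workcell import r,optics
import cv2,numpy as np
for n in("top","side"):
    p,d=optics.get_image(n); cv2.imwrite(f"pics/{n}0.png",p[:,:,::-1]); np.savez(f"{n}0.npz",p=p,d=d)
    m=optics.camera_model(n); print(n,m,(-m["R"].T@m["t"]), d.min(),d.max())
print(r.read_state()["eef_rot"],r.tip_extent)
E
```

```text
top {'K': array([[452.37806429,   0.        , 316.36946313],
       [  0.        , 452.37806429, 233.42964051],
       [  0.        ,   0.        ,   1.        ]]), 'R': array([[-0.01679441, -0.99982287,  0.00849539],
       [-0.99886768,  0.0163989 , -0.04465902],
       [ 0.0445118 , -0.00923579, -0.99896617]]), 't': array([0.01150496, 0.56414994, 1.04479194])} [0.51719879 0.01190096 1.06880844] 0.0 2.0128124
side {'K': array([[446.68350464,   0.        , 314.71269473],
       [  0.        , 446.68350464, 245.71943814],
       [  0.        ,   0.        ,   1.        ]]), 'R': array([[-0.83337405, -0.55240381,  0.01837708],
       [-0.24277894,  0.33598939, -0.9100382 ],
       [ 0.49653406, -0.76286379, -0.41411685]]), 't': array([0.48686479, 0.18955289, 0.64446427])} [0.13176147 0.69689666 0.43043673] 0.0 3.9999728
[ 9.76891184e-01  2.13736204e-01 -5.41146923e-05 -6.68846503e-04] 0.025
```

View pics/top0.png

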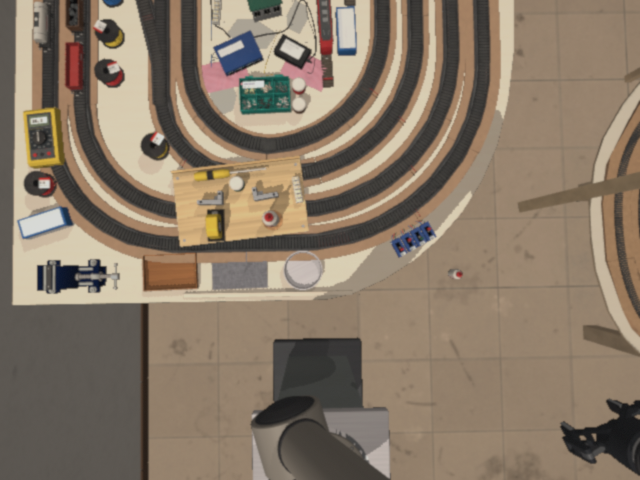

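View pics/side0.png

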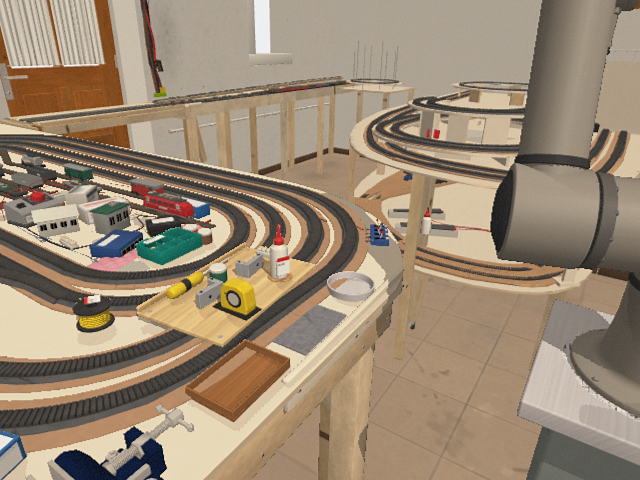

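The top view shows the bottle at (270,218), the tape at (215,225), brackets near (211,200) and (265,193), the pot at (236,184), tray (170,272), mat (240,275) and dish (303,269). The side view shows the same items, with a second bottle far off at (427,220). Next I'll enlarge both views.

```bash
cat > h.py <<'E'
from workcell import r,command_gripper,optics
import cv2,numpy as np
M={n:optics.camera_model(n) for n in("top","side")}
def cloud(n,d,m=None):
    m=m or M[n]; v,u=np.mgrid[0:480,0:640]; K=m["K"]
    c=np.stack([(u-K[0,2])/K[0,0]*d,(v-K[1,2])/K[1,1]*d,d],-1)
    return (c-m["t"])@m["R"]      # world
E
python3 - <<'E'
from h import *
for n,(a,b,c,e) in {"top":(145,300,135,332),"side":(225,425,130,390)}.items():
    p=np.load(f"{n}0.npz")["p"][a:b,c:e,::-1]
    cv2.imwrite(f"pics/{n}c.png",cv2.resize(p,None,fx=(4 if n=="top" else 3),fy=(4 if n=="top" else 3),interpolation=cv2.INTER_CUBIC))
d=np.load("top0.npz")["d"]; W=cloud("top",d)
for nm,u,v in [("bottle",270,218),("tape",215,222),("pot",236,184),("board",240,225),("board2",190,235),("mat",240,275),("mat2",225,275),("tray",170,272),("dish",303,269),("table",330,285),("b1",208,200),("b2",265,196)]: print(nm,W[v,u].round(4))
E
```

```text
bottle [0.5949 0.1016 0.1028]
tape [0.5906 0.2258 0.0712]
pot [0.6773 0.1822 0.0512]
board [0.5863 0.1787 0.0218]
board2 [0.5649 0.2938 0.0237]
mat [0.47   0.1828 0.0027]
mat2 [0.4707 0.2176 0.0045]
tray [0.4799 0.346  0.0044]
dish [0.4816 0.0349 0.0028]
table [ 0.4427 -0.0281 -0.0018]
b1 [0.6422 0.2459 0.0497]
b2 [0.6493 0.1172 0.0494]
```

View pics/topc.png

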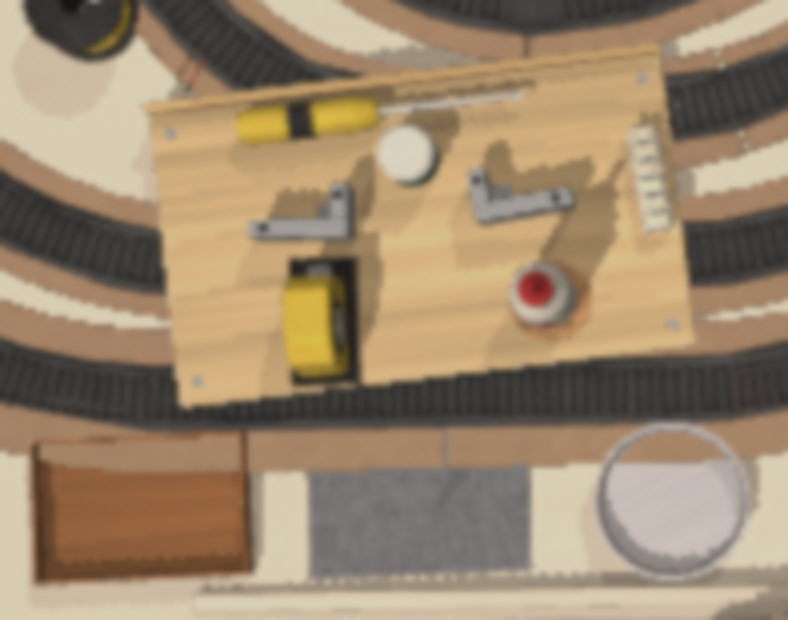

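View pics/sidec.png

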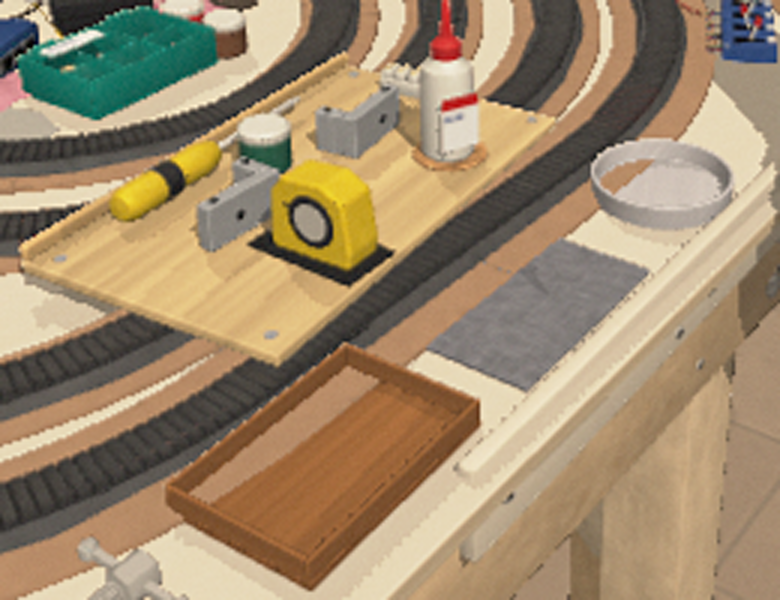

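The top crop settles the handedness. The bracket at crop (300,215) has its short leg at the right end, so it is bracket_right; the one at (520,200) has it at the left end, so it is bracket_left. The tape sits on the black pad at (320,320), the bottle at (540,292), the tray at (145,505), the mat at (420,520) and the dish at (675,500). The side crop confirms all of this. Next I'll measure from the two depth clouds.

```bash
python3 - <<'E'
from h import *
D={n:np.load(f"{n}0.npz") for n in M}; W={n:cloud(n,D[n]["d"]) for n in M}; P={n:D[n]["p"].astype(int) for n in M}
def rect(q):
    (c,s,a)=cv2.minAreaRect((q[:,:2]*1000).astype(np.float32)); return np.round(c,1),np.round(s,1),round(a,1)
def sel(n,x0,x1,y0,y1,z0,z1,col=None):
    w=W[n];m=(w[...,0]>x0)&(w[...,0]<x1)&(w[...,1]>y0)&(w[...,1]<y1)&(w[...,2]>z0)&(w[...,2]<z1)
    if col is not None:m&=col(P[n])
    return w[m]
boxes={"bR":(.62,.69,.195,.29,.044,.06),"bL":(.63,.69,.075,.155,.044,.06),
"pot":(.64,.72,.155,.21,.044,.06),"bottle":(.56,.64,.06,.15,.06,.14),"tape":(.54,.64,.19,.27,.055,.09)}
for k,b in boxes.items():
    for n in M:
        q=sel(n,*b)
        print(k,n,len(q),rect(q) if len(q)>4 else"","z95 %.1f"%(1e3*np.percentile(q[:,2],90)) if len(q) else "", "mean",(1e3*q.mean(0)).round(1))
dark=lambda p:(p.max(-1)<70)
for n in M: q=sel(n,.53,.65,.18,.28,.018,.03,dark);print("pad",n,len(q),rect(q),np.median(q[:,2])*1e3)
grey=lambda p:(np.ptp(p,axis=-1)<18)&(p.max(-1)<165)
for n in M: q=sel(n,.40,.54,.10,.26,-.004,.008,grey);print("mat",n,len(q),rect(q),np.median(q[:,2])*1e3)
for n in M: q=sel(n,.40,.56,.27,.43,.011,.02);print("tray rim",n,len(q),rect(q),np.median(q[:,2])*1e3)
for n in M: q=sel(n,.40,.56,-.04,.10,.011,.02);print("dish rim",n,len(q),rect(q),np.median(q[:,2])*1e3)
cork=lambda p:(p[...,0]-p[...,2]>60)
for n in M:
    q=sel(n,.54,.66,.05,.16,.0235,.029);print("cork",n,len(q),rect(q) if len(q)>4 else "")
for n in M:
    q=sel(n,.54,.66,.12,.19,.01,.03);print("board z",n,np.median(q[:,2]),q[:,2].std())
E
```

```text
bR top 160 (array([649.9, 225.6]), array([35.3, 91.9]), 32.0) z95 52.5 mean [645.3 234.6  50.1]
bR side 267 (array([649.1, 226.1]), array([35.2, 90.7]), 30.4) z95 51.4 mean [644.5 236.4  49.1]
bL top 156 (array([655.6, 118.2]), array([29.1, 56.9]), 0.1) z95 52.5 mean [652.5 123.4  50.1]
bL side 178 (array([650.9, 120.4]), array([60.3, 28.2]), 79.4) z95 51.6 mean [651.8 126.1  49.2]
pot top 171 (array([684., 190.]), array([49.1, 31.5]), 65.4) z95 54.4 mean [680.5 182.1  51.6]
pot side 176 (array([688.7, 186.4]), array([51.1, 29.3]), 21.6) z95 53.3 mean [677.  185.2  50.8]
bottle top 196 (array([596.6, 104.7]), array([31.7, 32.7]), 44.6) z95 104.3 mean [596.  103.2  91.7]
bottle side 458 (array([590.9, 110.2]), array([35.3, 26. ]), 35.2) z95 106.8 mean [591.7 111.4  84.9]
tape top 299 (array([584.2, 233.2]), array([51.3, 26.3]), 3.4) z95 73.7 mean [583.6 232.3  69.1]
tape side 490 (array([584. , 234.3]), array([51.4, 29. ]), 0.3) z95 73.1 mean [578.1 238.2  66.4]
pad top 127 (array([576.5, 225.2]), array([91.3, 53. ]), 0.5) 25.545497704075284
pad side 190 (array([585.8, 236.1]), array([71.3, 39. ]), 3.6) 25.746083264757566
mat top 1416 (array([485.1, 180. ]), array([ 91.5, 156.8]), 0.7) 3.1365930186522344
mat side 1905 (array([485.9, 179.3]), array([ 93.7, 159.2]), 1.4) 3.959586684074241
tray rim top 792 (array([500.2, 348.7]), array([121.9, 159.3]), 1.7) 14.391996939897446
tray rim side 2293 (array([498.6, 350.1]), array([159.7, 122.7]), 90.0) 14.423230014207471
dish rim top 1001 (array([490.3,  30.1]), array([138.1, 139.5]), 90.0) 13.871623726613102
dish rim side 1109 (array([489.7,  30.3]), array([139.7, 139.6]), 0.2) 14.452931164178818
cork top 495 (array([608.5, 105.3]), array([108.9, 101.9]), 89.5)
cork side 403 (array([611.5, 107.1]), array([102.2, 110.8]), 4.2)
board z top 0.021934803731229094 0.003554765860603433
board z side 0.022788492532410526 0.003668288499128123
```

```bash
cat >> h.py <<'E'
from scipy.optimize import minimize
from scipy.spatial import cKDTree
def Lgrid(s):   # s=+1 left-hand, -1 right-hand; top face samples, mm
    g=np.mgrid[-5:5.1:1,-28:28.1:1].reshape(2,-1).T; k=np.mgrid[-5:25.1:1,18:28.1:1].reshape(2,-1).T
    return np.vstack([g,k])*[1,s]
def boxgrid(a,b): return np.mgrid[-a/2:a/2+.1:1,-b/2:b/2+.1:1].reshape(2,-1).T
def disc(rad,r0=0):
    g=boxgrid(2*rad,2*rad); n=np.hypot(*g.T); return g[(n<=rad)&(n>=r0)]
def fit(pts,grid,x0):  # symmetric chamfer fit of template to top-face points; mm, rad
    t=cKDTree(grid); cap=8
    def f(x):
        c,s=np.cos(x[2]),np.sin(x[2]); R=np.array([[c,-s],[s,c]])
        a=t.query((pts-x[:2])@R)[0]; b=cKDTree((pts-x[:2])@R).query(grid)[0]
        return (np.minimum(a,cap)**2).mean()+(np.minimum(b,cap)**2).mean()
    best=min((minimize(f,[x0[0],x0[1],x0[2]+e],method="Nelder-Mead",options=dict(initial_simplex=np.array([x0[0],x0[1],x0[2]+e])+np.array([[0,0,0],[8,0,0],[0,8,0],[0,0,.15]]))) for e in(-.15,.1)),key=lambda q:q.fun)
    return best.x,best.fun
E
python3 - <<'E'
from h import *
D={n:np.load(f"{n}0.npz") for n in M}; W={n:cloud(n,D[n]["d"]) for n in M}; P={n:D[n]["p"].astype(int) for n in M}
def sel(n,x0,x1,y0,y1,z0,z1,col=None):
    w=W[n];m=(w[...,0]>x0)&(w[...,0]<x1)&(w[...,1]>y0)&(w[...,1]<y1)&(w[...,2]>z0)&(w[...,2]<z1)
    if col is not None:m&=col(P[n])
    return w[m]
grey=lambda p:(np.ptp(p,axis=-1)<30)
for n in M:
    for k,b,g,x0 in [("bR",(.62,.68,.205,.28,.046,.056,grey),Lgrid(-1),(643,240,0)),("bL",(.63,.68,.075,.155,.046,.056,grey),Lgrid(1),(648,115,.15)),
     ("tape",(.55,.62,.20,.27,.062,.085),boxgrid(26,50),(583,233,0)),
     ("pot",(.65,.71,.16,.205,.048,.06),disc(16),(680,183,0)),
     ("mat",(.42,.52,.105,.255,-.003,.007,lambda p:(np.ptp(p,axis=-1)<18)&(p.max(-1)<150)),boxgrid(86,130),(473,183,0)),
     ("tray",(.42,.523,.275,.42,.0,.022,lambda p:(p[...,0]-p[...,2]>40)&(p[...,0]<190)),boxgrid(84,124),(475,348,0)),
     ("dish",(.42,.53,-.025,.095,.012,.022,grey),disc(46,43),(480,32,0)),
     ("botbody",(.56,.64,.06,.15,.08,.097),disc(17),(595,106,0)),("botcap",(.56,.64,.06,.15,.105,.14),disc(10),(595,106,0)),("pad",(.53,.65,.18,.28,.02,.03,lambda p:p.max(-1)<60),boxgrid(40,74),(585,235,0))]:
        q=sel(n,*b)
        if len(q)<5: print(k,n,len(q));continue
        x,f=fit(q[:,:2]*1e3,g,x0); print(k,n,len(q),x[:2].round(1),"deg",np.rad2deg(x[2]).round(1),"res",round(f,2),"z",(np.percentile(q[:,2],[5,50,98])*1e3).round(1))
E
```

```text
bR top 142 [638.6 243.3] deg 0.2 res 1.41 z [47.6 50.2 53.1]
bL top 139 [650.2 116. ] deg 10.0 res 1.42 z [47.5 50.5 53.7]
tape top 272 [584.2 233.3] deg 92.7 res 1.17 z [63.4 70.5 75.4]
pot top 160 [680.5 182.1] deg -14.8 res 1.12 z [48.7 52.1 55.1]
mat top 1344 [469.2 184.1] deg -5.4 res 14.5 z [-0.2  3.   6.6]
tray top 1928 [480.9 343.9] deg -0.0 res 2.23 z [ 0.8  3.6 17.8]
dish top 164 [480.2  35.7] deg 12.0 res 4.45 z [12.7 15.2 19.3]
botbody top 111 [597.3 104.8] deg -4.2 res 8.11 z [81.9 86.6 92.3]
botcap top 17 [598.  105.3] deg 10.2 res 12.12 z [106.3 115.9 129. ]
pad top 94 [591.1 224.4] deg -70.6 res 36.36 z [22.6 25.8 28.6]
bR side 191 [637.8 243. ] deg 1.4 res 1.63 z [46.6 50.3 52. ]
bL side 132 [648.5 116.2] deg 11.1 res 2.41 z [46.8 50.3 52.3]
tape side 357 [581.2 234.2] deg 92.5 res 2.55 z [63.1 70.3 74. ]
pot side 143 [679.3 183. ] deg 11.2 res 1.67 z [48.6 52.5 53.9]
mat side 1735 [470.1 184.5] deg 6.9 res 12.89 z [2.6 3.9 5.4]
tray side 4703 [480.7 346. ] deg 2.5 res 2.73 z [ 2.3  4.2 17. ]
dish side 284 [480.1  35.4] deg 10.1 res 2.67 z [12.3 15.3 18. ]
botbody side 160 [594.5 110.5] deg 9.0 res 11.83 z [80.9 87.3 96.4]
botcap side 53 [596.6 105.6] deg -2.0 res 13.0 z [105.7 114.6 128.9]
pad side 180 [583.  243.6] deg -75.0 res 30.52 z [24.4 25.7 27.1]
```

Measurements agree between the two views to about 2 mm, and the heights match the text (bracket tops 50, tape top 73, cap top 129). The tape's length runs along world x, with its hook end towards +x. Next: move the bottle.

```bash
cat >> h.py <<'E'
from scipy.spatial.transform import Rotation as Ro
HI=0.21
def quat(phi):   # tool down, closing line at angle phi; choose half turn with joint 6 nearest mid-range
    def q(p):
        y=np.array([np.cos(p),np.sin(p),0]);z=np.array([0,0,-1.]);return Ro.from_matrix(np.c_[np.cross(y,z),y,z]).as_quat()
    return q(phi),q(phi+np.pi)
def best(pos,phi):
    c=[(abs(j[5]),k) for k in quat(phi) if (j:=r.solve_ik(pos,k)) is not None]
    return min(c,key=lambda t:t[0])[1]
def st(tag):
    s=r.read_state(); print(tag,"t%.1f"%s["time_s"],np.round(s["eef_pos"],4),"w%.1f mm"%(s["grip_width"]*1e3),"F",round(float(np.max(s["grip_force"])),1),np.round(s["contact_force"],1))
def pick(x,y,ztcp,phi,opening,force):
    command_gripper(opening)
    q=best([x,y,HI],phi); r.reach([x,y,HI],q)
    r.move_straight([x,y,ztcp+.03],speed=.2)
    hit=r.move_straight([x,y,ztcp],speed=.06,max_force=12); st(f"down hit={hit}")
    command_gripper(0.0,force); st("gripped")
    r.move_straight([x,y,HI],speed=.15); st("lifted")
def place(x,y,ztcp,phi,opening,up=HI,guard=6):
    q=best([x,y,HI],phi); q0=r.read_state()["eef_rot"]
    if Ro.from_quat(q0).inv().__mul__(Ro.from_quat(q)).magnitude()>1.6: q=[k for k in quat(phi) if k is not q and not np.allclose(k,q)][0]
    r.move_straight([x,y,HI],q,speed=.2)
    r.move_straight([x,y,ztcp+.015],speed=.15)
    hit=r.move_straight([x,y,ztcp-.004],speed=.025,max_force=guard); st(f"set hit={hit}")
    command_gripper(opening); st("opened")
    r.move_straight([x,y,up],speed=.15)
E
python3 - <<'E'
from h import *
r.move_straight([.35,-.3,.30],speed=.25)
pick(.597,.105,.025+.060,np.pi/2,.060,25)
place(.470,.147,.003+.060,np.pi/2,.052); st("end")
E
```

```text
down hit=False t4.6 [0.597  0.105  0.0849] w60.3 mm F 0.0 [-0.2  0.   0.5]
gripped t4.9 [0.5974 0.105  0.0855] w31.6 mm F 25.0 [ 0.4 -1.4  2.4]
lifted t5.9 [0.5964 0.1049 0.2089] w31.9 mm F 24.8 [-0.4  0.2 -0.8]
set hit=True t8.3 [0.47   0.147  0.0631] w31.3 mm F 25.4 [-0.4  0.1  4.4]
opened t8.7 [0.4695 0.1469 0.0628] w51.7 mm F 0.0 [0.2 0.5 0.4]
end t9.8 [0.4695 0.1469 0.2092] w52.0 mm F 0.0 [ 0.5  0.3 -0.1]
```

```bash
python3 - <<'E'
from h import *
pick(.583,.2335,.063,np.deg2rad(92.6),.055,50)
place(.468,.223,.041,np.deg2rad(92.6),.042); st("end")
r.reach([.40,-.25,.30],best([.40,-.25,.30],np.pi/2))
for n in("top","side"):
    p,d=optics.get_image(n); np.savez(f"{n}1.npz",p=p,d=d)
    a,b,c,e=(145,300,135,332) if n=="top" else (225,425,130,390)
    cv2.imwrite(f"pics/{n}1.png",cv2.resize(p[a:b,c:e,::-1],None,fx=3,fy=3,interpolation=cv2.INTER_CUBIC))
im=[cv2.imread(f"pics/{n}1.png") for n in M]; im[1]=cv2.resize(im[1],(0,0),fx=.75,fy=.75)
h=max(i.shape[0] for i in im)
cv2.imwrite("pics/both1.png",cv2.resize(np.hstack([cv2.copyMakeBorder(i,0,h-i.shape[0],0,0,0) for i in im]),None,fx=.68,fy=.68))
st("pic")
E
```

```text
down hit=False t12.0 [0.583  0.2335 0.0628] w54.8 mm F 0.0 [-0.9  0.1 -0.4]
gripped t12.4 [0.5833 0.2336 0.0635] w25.2 mm F 49.6 [-0.3  0.3  1.8]
lifted t13.5 [0.5825 0.2333 0.2088] w25.7 mm F 49.2 [-1.   0.1 -1.1]
set hit=True t16.0 [0.4679 0.2231 0.0412] w25.5 mm F 49.9 [-1.3  1.2  4.6]
opened t16.3 [0.4673 0.2228 0.0406] w41.7 mm F 0.0 [-0.1  0.2  0.7]
end t17.6 [0.4675 0.2229 0.2092] w41.9 mm F 0.0 [0.1 0.2 1. ]
pic t19.6 [ 0.4003 -0.2495  0.2998] w42.2 mm F 0.0 [ 0.2 -0.4 -0.1]
```

View pics/top1.png

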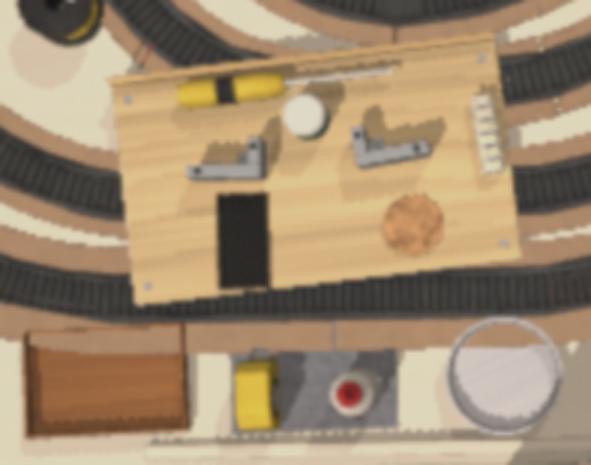

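```bash
python3 - <<'E'
from h import *
D={n:np.load(f"{n}1.npz") for n in M}; W={n:cloud(n,D[n]["d"]) for n in M}; P={n:D[n]["p"].astype(int) for n in M}
def sel(n,x0,x1,y0,y1,z0,z1,col=None):
    w=W[n];m=(w[...,0]>x0)&(w[...,0]<x1)&(w[...,1]>y0)&(w[...,1]<y1)&(w[...,2]>z0)&(w[...,2]<z1)
    if col is not None:m&=col(P[n])
    return w[m]
grey=lambda p:(np.ptp(p,axis=-1)<30)
cork=lambda p:(p[...,0]>1.35*p[...,1])&(p[...,0]>100)
for n in M:
    for k,b,g,x0 in [("bR",(.62,.68,.205,.28,.046,.056,grey),Lgrid(-1),(638,243,0)),("bL",(.63,.68,.075,.155,.046,.056,grey),Lgrid(1),(649,116,.17)),
     ("tape",(.43,.51,.19,.26,.04,.065),boxgrid(50,26),(468,223,0)),
     ("bottle",(.43,.51,.12,.18,.06,.075),disc(17),(470,147,0)),
     ("pad",(.53,.65,.18,.28,.02,.03,lambda p:p.max(-1)<75),boxgrid(74,40),(586,236,.05)),
     ("cork",(.55,.64,.06,.15,.02,.03,cork),disc(24),(597,105,0))]:
        q=sel(n,*b)
        if len(q)<5: print(k,n,len(q));continue
        x,f=fit(q[:,:2]*1e3,g,x0); print(k,n,len(q),x[:2].round(1),"deg",np.rad2deg(x[2]).round(1),"res",round(f,2),"z",(np.percentile(q[:,2],[5,50,98])*1e3).round(1))
E
```

```text
bR top 135 [638.7 243.2] deg -0.2 res 1.59 z [47.4 50.4 54.1]
bL top 142 [650.  116.2] deg 9.6 res 1.44 z [47.3 50.2 54.1]
tape top 262 [469.  222.9] deg 2.7 res 1.28 z [41.7 48.1 53. ]
bottle top 101 [470.7 146.7] deg -5.7 res 8.67 z [61.3 65.2 71.4]
pad top 463 [587.4 234.7] deg 1.6 res 2.47 z [22.1 25.4 28.9]
cork top 252 [597.5 103.5] deg -0.2 res 2.69 z [22.4 25.2 28.9]
bR side 188 [637.8 242.9] deg 1.0 res 1.47 z [47.2 50.4 52. ]
bL side 131 [648.6 117. ] deg 10.5 res 2.36 z [46.4 50.3 52.4]
tape side 426 [466.3 223.4] deg 2.4 res 1.98 z [41.  48.6 51.9]
bottle side 172 [467.7 151.1] deg 25.0 res 11.87 z [60.8 65.6 74.2]
pad side 548 [585.5 235. ] deg 1.3 res 1.76 z [24.6 25.9 27.3]
cork side 224 [596.7 103.7] deg 0.2 res 2.18 z [24.5 26.1 27.4]
```

The picture shows the tape and bottle standing on the mat at (255,395) and (350,393), both brackets unmoved, the pad and cork exposed, and the tray and dish clear. Next: the brackets.

```bash
python3 - <<'E'
from h import *
a=np.deg2rad(10)
pick(.6493,.1165,.053,a,.036,60)
place(.474,.0345,.034,a,.023); st("end")
a=np.deg2rad(.5)
pick(.6383,.2430,.053,a,.036,60)
place(.475,.345,.034,a,.023); st("end")
r.reach([.40,-.25,.30],best([.40,-.25,.30],np.pi/2))
for n in("top","side"):
    p,d=optics.get_image(n); np.savez(f"{n}2.npz",p=p,d=d)
    a,b,c,e=(145,300,135,332) if n=="top" else (225,425,130,390)
    cv2.imwrite(f"pics/{n}2.png",cv2.resize(p[a:b,c:e,::-1],None,fx=3,fy=3,interpolation=cv2.INTER_CUBIC))
E
```

```text
down hit=False t22.9 [0.6493 0.1165 0.0528] w35.7 mm F 0.0 [-0.5 -0.1 -0.6]
gripped t23.3 [0.6496 0.1165 0.0535] w8.5 mm F 60.4 [0.1 0.6 3.2]
lifted t24.5 [0.6488 0.1165 0.2088] w9.0 mm F 60.1 [-0.4 -0.7 -1.1]
set hit=True t27.4 [0.4739 0.0345 0.0343] w8.8 mm F 61.0 [-0.9  0.2  5.7]
opened t27.7 [0.4734 0.0345 0.0338] w23.2 mm F 0.0 [ 0.6 -0.6 -0.2]
end t29.0 [0.4735 0.0345 0.2092] w23.1 mm F 0.0 [0.1 0.3 0. ]
down hit=False t31.8 [0.6383 0.243  0.0528] w36.0 mm F 0.0 [-0.   0.   0.3]
gripped t32.1 [0.6386 0.2431 0.0536] w8.6 mm F 60.4 [-0.3  0.1  2.1]
lifted t33.3 [0.6378 0.2429 0.2087] w8.6 mm F 60.2 [ 0.6  0.4 -0.9]
set hit=True t36.2 [0.4749 0.3449 0.0343] w8.7 mm F 61.0 [-0.7 -0.5  5.2]
opened t36.5 [0.4744 0.3447 0.0335] w23.0 mm F 0.0 [ 0.6 -0.2 -0.4]
end t37.9 [0.4746 0.3448 0.209 ] w22.8 mm F 0.0 [ 0.8  1.2 -0.3]
```

View pics/top2.png

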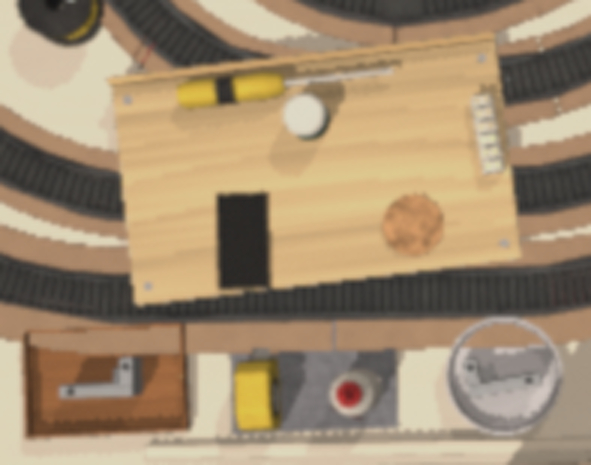

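View pics/side2.png

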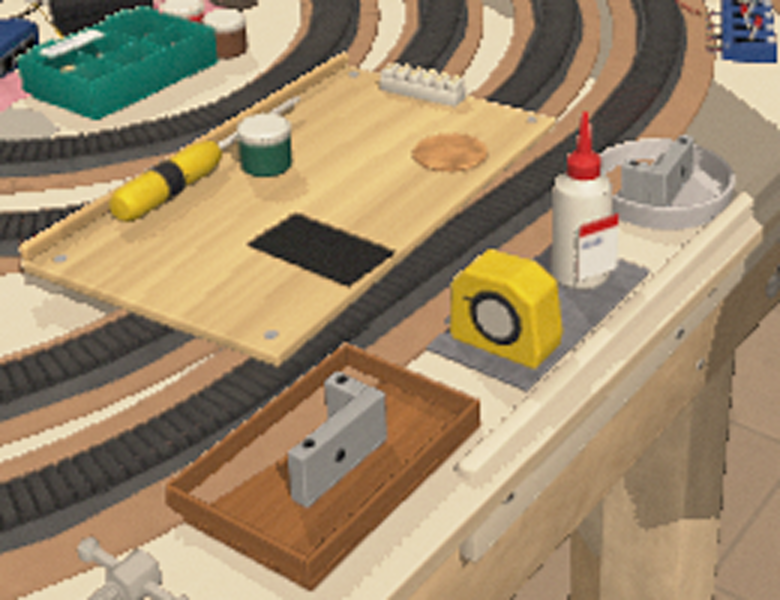

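Both pictures show the brackets flat in place: bracket_right in the tray at (100,385) and bracket_left in the dish at (500,375). Bottle and tape still stand on the mat and the pot is unmoved. Next I'll return both.

```bash
python3 - <<'E'
from h import *
pick(.470,.147,.063,np.pi/2,.052,25)
place(.597,.1038,.085,np.pi/2,.055); st("end")
pick(.4678,.223,.041,np.deg2rad(92.6),.044,50)
place(.5826,.2347,.063,np.deg2rad(91.5),.044); st("end")
r.reach([.40,-.25,.30],best([.40,-.25,.30],np.pi/2))
for n in("top","side"):
    p,d=optics.get_image(n); W=cloud(n,d)
    a,b,c,e=(145,300,135,332) if n=="top" else (225,425,130,390)
    cv2.imwrite(f"pics/{n}3.png",cv2.resize(p[a:b,c:e,::-1],None,fx=3,fy=3,interpolation=cv2.INTER_CUBIC))
    for k,bx,g,x0 in [("tape",(.55,.62,.20,.27,.062,.085),boxgrid(50,26),(583,234,0)),("cap",(.56,.64,.06,.15,.1,.14),disc(10),(597,104,0)),
      ("bR",(.44,.51,.30,.39,.026,.036),Lgrid(-1),(475,345,0)),("bL",(.44,.52,-.01,.08,.026,.036),Lgrid(1),(474,34,.17))]:
        m=np.all([(W[...,i]>bx[2*i])&(W[...,i]<bx[2*i+1]) for i in range(3)],0); q=W[m]
        x,f=fit(q[:,:2]*1e3,g,x0); print(k,n,x[:2].round(1),np.rad2deg(x[2]).round(1),round(f,2),"z98",np.percentile(q[:,2]*1e3,98).round(1))
E
```

```text
down hit=False t43.9 [0.47   0.147  0.0628] w51.7 mm F 0.0 [-0.   0.   0.2]
gripped t44.2 [0.4704 0.147  0.0634] w31.8 mm F 25.0 [ 0.6 -0.4  1.8]
lifted t45.3 [0.4695 0.1469 0.2092] w31.9 mm F 24.8 [-0.9  0.7 -0.4]
set hit=True t47.6 [0.597  0.1037 0.0855] w31.5 mm F 25.4 [-0.3 -0.7  4.6]
opened t47.9 [0.5963 0.1038 0.0848] w54.9 mm F 0.0 [ 0.1  1.3 -0.2]
end t48.9 [0.5964 0.1037 0.209 ] w55.0 mm F 0.0 [ 0.   0.1 -1. ]
down hit=False t51.4 [0.4678 0.223  0.0408] w43.6 mm F 0.0 [ 0.4  0.3 -0.2]
gripped t51.7 [0.4681 0.2231 0.0414] w25.8 mm F 49.5 [0.5 0.3 2.1]
lifted t53.0 [0.4673 0.2228 0.2091] w25.1 mm F 49.3 [ 0.3 -0.1 -0.7]
set hit=True t55.3 [0.5825 0.2345 0.0636] w25.7 mm F 50.0 [-1.  -0.7  5.1]
opened t55.6 [0.5819 0.2345 0.0626] w43.9 mm F 0.0 [0.2 0.2 0.2]
end t56.8 [0.5821 0.2345 0.2089] w44.1 mm F 0.0 [0.3 0.3 0.5]
tape top [583.  233.6] 0.7 1.23 z98 75.6
cap top [597.2 103.8] 11.9 1.64 z98 129.4
bR top [474.6 344.6] 1.8 1.26 z98 34.9
bL top [473.6  34.3] 10.1 1.34 z98 34.0
tape side [579.9 234.8] 2.6 2.5 z98 74.2
cap side [595.7 105.6] 9.0 2.8 z98 128.9
bR side [474.2 345. ] -0.1 0.81 z98 32.9
bL side [473.3  34.9] 10.3 1.83 z98 33.2
```

View pics/top3.png

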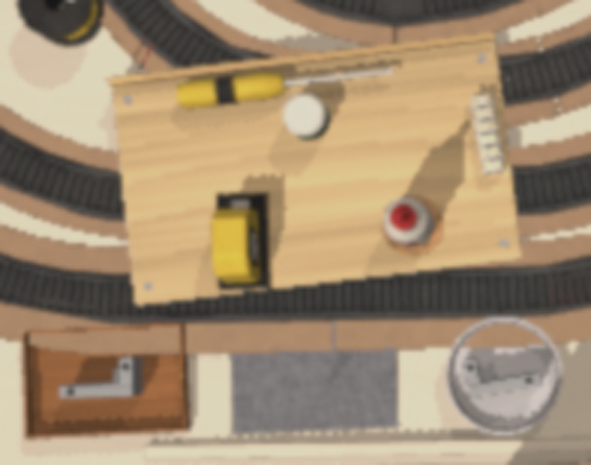

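View pics/side3.png

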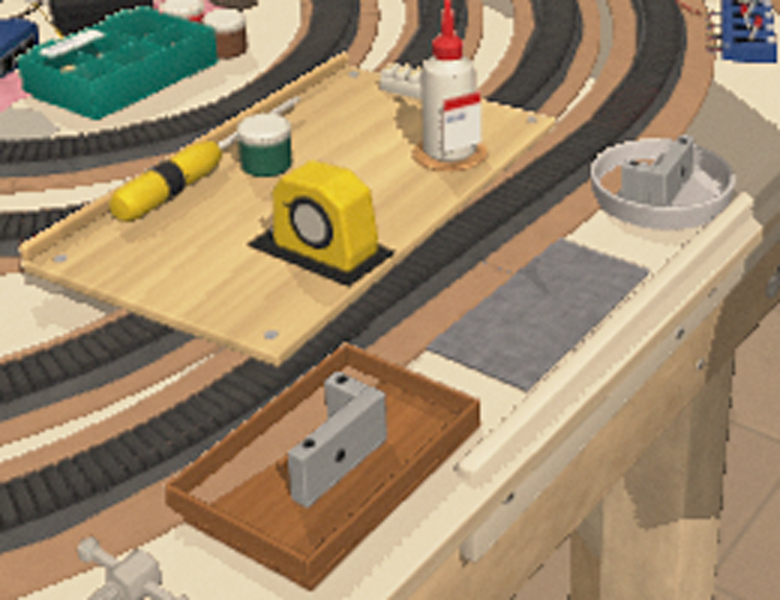

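The pictures show the bottle centred on the cork at (408,222) and the tape lengthwise on its pad at (238,245). Both brackets lie flat in the dish and tray, and the pot is unmoved.

```bash
python3 -c "
from h import *
print(r.finish_job())"
```

```text
the job is handed in; nothing more can be done
None
```

I handed the job in at about 60 s of the 141 s allowed: the left-hand bracket is in the round dish, the right-hand one is in the oblong tray, and the bottle and tape are back on their coaster and pad; the last images showed everything in place, but the hand-in returned no verdict.

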